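Fit the keyed collar to the spindle nose and hold it home

ROBOT

A 7-joint arm with a two-finger parallel gripper is mounted at the origin on the work surface. World frame = base frame: x ahead of the robot, y to its left, z up, the work surface at z = 0. Lengths are in mm, angles in rad, forces in N, time in s.
With the tool pointing down it reaches from about 400 to 875 mm from the base axis. Payload 4.4 kg.
Tool frame: the origin (TCP) lies at the very end of the fingers, on their centre line; the grasp point (between the pads) lies 19 mm behind it; z points along the fingers, y is the direction in which the jaws open and shut (so a half turn about z gives the same grasp; the last joint's range is limited). The gripper opens to 85 mm and grips with 20 to 120 N. Pads are 22 mm wide; open, the fingers measure 114 mm over their backs; the gripper's body (76 mm by 85 mm) begins 54 mm behind the grasp point. The pads swing forward as they close: fully open they stand 13 mm farther back than shut.
Start: joints at [1.276, 0.628, 0.038, 1.517, -0.027, 0.996, -0.02], TCP at [147.454, -633.068, 205.013] pointing down, gripper open.
Joint ranges: [-3.06, 3.06], [-0.37, 2.12], [-1.25, 1.32], [0.18, 2.47], [-1.1, 4.24], [0.23, 1.98], [-2.94, 2.94]. Speed limits (rad/s): [2.57, 2.57, 3.14, 3.14, 3.14, 3.14, 3.14].

INTERFACE

Orientations are given as [roll, pitch, yaw] about the fixed x, y, z axes, in that order (R = Rz(yaw) Ry(pitch) Rx(roll)).
In Python, from cell import read_state, get_image, calibration, finish_job gives the robot as it stands. The module is installed in compiled form; this text tells all that it offers.
- The arm moves only by the tool apply_moves, never from a script. Its argument "increments" is a list of rows, each an object of numbers: "tx", "ty", "tz": the shift along the world's x, y, z in m; "rx", "ry", "rz": the turn, a rotation vector about the world's x, y, z in units of 5 degrees (1.0 is 5 degrees); "claw": the finger opening in m, from 0 to 0.0854. In form: [{"tx": .., "ty": .., "tz": .., "rx": .., "ry": .., "rz": .., "claw": ..}, ...]. A call has 1 to 12 rows; each row is the pose to reach, as a shift and turn from the pose commanded when the call began; what a row does not reach only later rows make up. A row lasts 1/10 s, in which the tool goes at most 50 mm and 8.59 degrees, less where a joint would pass 70% of its speed; a pose out of reach is approached as far as the arm can. A call with a gripper value outside its range is refused whole. The fingers move at their own pace and stop on an object; the grip force is fixed at half the most. Time passes only in rows, so rows that repeat a pose let the fingers close. It gives the time, the measured TCP pose, the force and the opening at its end, in the units of the state.
- read_state(): the state, without advancing time (a new reading comes with each control period).
- get_image(name): name is "side" or "top" or "wrist"; returns the picture (480x640x3 uint8, red, green, blue); there is no depth.
- calibration(name): a dict with "camera_matrix" (3x3 intrinsics, pixels), "origin" and "attitude" of the camera in the world. Camera axes: x right, y up, looking along -z (the intrinsics and any distortion apply to the point x, -y, -z); pixel columns grow to the right and rows downward; lengths in mm; the calibration is good to about 2 mm. A picture is of the moment at which its call begins: read the wrist's pose just before it. calibration takes no time and is no camera call; for the wrist camera it gives the pose at the moment of the call.
- finish_job(): hands the job in, once; it reports no verdict.
The state is a dict: "clock": time; "qpos": joint angles; "qd": joint speeds; "tau": joint torques, N m; "eef_pos": TCP position; "tool_rot": TCP orientation; "force": force on the tool from outside, world axes, zero at the start; "torque": the same for the moment, N m; "width": finger opening in mm.
Only numpy, scipy, OpenCV 4.12 (cv2) and the standard library are available. Lean on these libraries where they do the work, as an engineer would, in place of code of your own. Each camera call takes 0.05 s, during which the arm holds its last target. There are 200 camera calls.

TASK

Pick up the knurled steel collar and set it, open end down, over the upright spigot of the round aluminium fixture. Turn it until the keyways hidden inside drop over the spigot's pins, push it down fully home against the spring, and finish while still holding it pushed home there, so that a locking screw can be put in. Leave the other things where they are.

Things in the scene. Friction and masses are not known exactly. Their poses are not given: they have to be found in the camera images.
- collar_center (a point): Centre (half-way up, on the axis) of the loose knurled dark-steel collar: a round cap 51 mm in diameter over its knurling, 50 mm high, about 0.18 kg, standing open end down, z up along its axis. The top 8 mm is a closed web with a paler disc. Nothing outside, nor this point's x and y axes, shows where the keyways inside are: feel for them.
- collar_mouth (a point): Centre of the collar's open lower rim, 25 mm below its centre. The bore is 30 mm in diameter and 42 mm deep, with four straight keyways 9 mm wide cut full length in its wall, 90 degrees apart, so that a quarter turn either way always brings them over the pins. The pins have about 6 degrees of play in them either way.
- seat (a point): Centre of the flat seat that the collar's rim meets when home, 50 mm above the bench, z up along the spigot. The fixture is fixed: a round aluminium foot 90 mm in diameter, 12 mm high, a pedestal 46 mm in diameter up to the seat, then a steel spigot 28 mm in diameter rising 40 mm above the seat, its top 8 mm tapered to 18 mm. Home, the collar's centre is 25 mm above the seat.
- pins (a point): Point on the spigot's axis level with the tops of its four pins, 16 mm above the seat. The pins are round, 5 mm thick, 90 degrees apart, and stick out level to 19 mm from the axis (one along this point's x). Until keyed, the collar rests on them with its rim at this height; once keyed it sinks past them and they stop it turning.
- plunger (a joint): Travel (m) of the spring plunger, a 14 mm brass stud whose free top stands 54 mm above the seat on the spigot's axis. 0 = free (up), positive = pressed down. The keyed collar's web meets it when the rim is 12 mm above the seat; fully home it reads 0.012. It pushes up with about 4 N at first and 8.5 N at home, enough to lift the collar off its seat when let go.
- blank: Smooth aluminium turned blank without knurling, 42 mm in diameter, 62 mm high with a narrower 26 mm top; origin at the centre of its underside. Not to be disturbed.
- mouse: Grey computer mouse, 105 x 60 x 32 mm; origin at the centre of its underside. Not to be disturbed.
- cutter_case: Flat plastic case, 75 x 115 x 26 mm; origin at the centre of its underside. Not to be disturbed.
- small_case: Small flat plastic case, 60 x 60 x 18 mm; origin at the centre of its underside. Not to be disturbed.
There are look-alikes about, which are no part of the job. Leave any black or turquoise look-alike of the part that bears seat alone.

How it is judged (in metres and radians):
On the way:
1. the collar is lowered over the spigot, as far as the pins or nearly so (horizontal distance between collar_center and seat below 0.005 m and z of collar_center in the frame of seat below 0.053 m and angle between collar_center's own z axis and vertical below 0.15 rad).
At the end, for the whole second after the job is handed in: The collar is upright on the spigot, keyed over the pins, its rim within 2.5 mm of the seat and its axis within 3 mm, the plunger pressed at least 9.5 mm, at rest, with the fingers still bearing on it (over 1 N), through the last second (horizontal distance between collar_center and seat below 0.003 m and z of collar_center in the frame of seat below 0.0275 m and angle between collar_center's own z axis and vertical below 0.1 rad and value of joint plunger above 0.0095 m and linear speed of collar below 0.02 m/s and contact force between the fingers and collar above 1 N); the arm keeps its last pose, push and grip.
It fails at once if a bystander (blank, mouse or case) is moved more than 20 mm (distance of any of blank, mouse, cutter_case, small_case from where it was at the start of the episode above 0.02 m).
It also fails if it takes over 58 s, if anything falls off the work surface, if the arm or the gripper's body presses on something with over 40 N, if the wrist force passes 120 N, or if a joint passes its speed limit or range.

## Working session

There is one attempt and no reset: what is moved stays moved. The work goes in short steps, Python scripts to look and compute and a tool call to move; the robot and the scene stay as the last step left them, time stands still between calls to the robot, and variables do not carry over. Pictures are saved under pics/ and viewed, about 8 in all and at most 12, crops included, and the job is handed in when it is done.

Besides the shell and the picture viewer there is one more tool, called after ">>>" as a command line: name --argument value ..., lists and objects as JSON in quotes. apply_moves: Moves the arm, as the interface text tells. Its arguments: {"type":"object","properties":{"increments":{"type":"array"}},"required":["increments"]}

```bash
mkdir -p pics
python3 - <<'E'
from cell import *
import cv2,numpy as np
s=read_state();print(s)
for n in("top","side"):
    im=get_image(n);cv2.imwrite(f"pics/{n}0.png",im[:,:,::-1]);print(n,calibration(n))
E
```

```text
{'clock': 0.0, 'qpos': array([ 1.27617715,  0.62932867,  0.0384213 ,  1.51837324, -0.02701774,
        0.99628374, -0.01996765]), 'qd': array([0.00039824, 0.0006382 , 0.00119845, 0.00026028, 0.00058336,
       0.00032348, 0.00098063]), 'tau': array([ 2.48727042e-05, -5.63395214e+01,  1.22663241e+00, -1.93443096e+01,
        1.10309984e-02,  1.06751028e-02,  2.70329150e-05]), 'eef_pos': array([ 147.3309449 , -632.39358808,  204.09838379]), 'tool_rot': array([-3.13971670e+00, -3.17322151e-06,  2.28858468e-01]), 'force': array([0.15684388, 0.60669641, 0.27915013]), 'torque': array([ 0.01376225,  0.07109932, -0.01310272]), 'width': 85.18732223194549}
top {'camera_matrix': array([[603.50011588,   0.        , 316.47978445],
       [  0.        , 603.50011588, 244.06987625],
       [  0.        ,   0.        ,   1.        ]]), 'origin': array([ 365.49481304,    2.47632081, 1324.80395058]), 'attitude': array([ 0.18321211,  0.00718977, -1.55730561])}
side {'camera_matrix': array([[453.25040068,   0.        , 316.73890871],
       [  0.        , 453.25040068, 238.83873961],
       [  0.        ,   0.        ,   1.        ]]), 'origin': array([ 403.7644722 , -722.25186185,  506.34514181]), 'attitude': array([ 1.0691842 , -0.00436556, -0.24601254])}
```

View pics/top0.png

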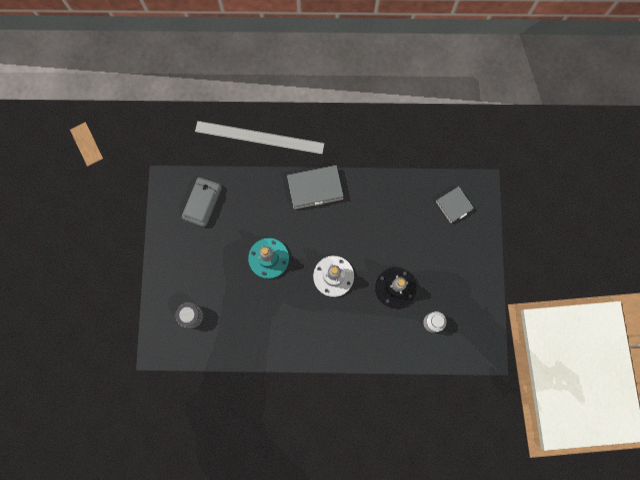

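View pics/side0.png

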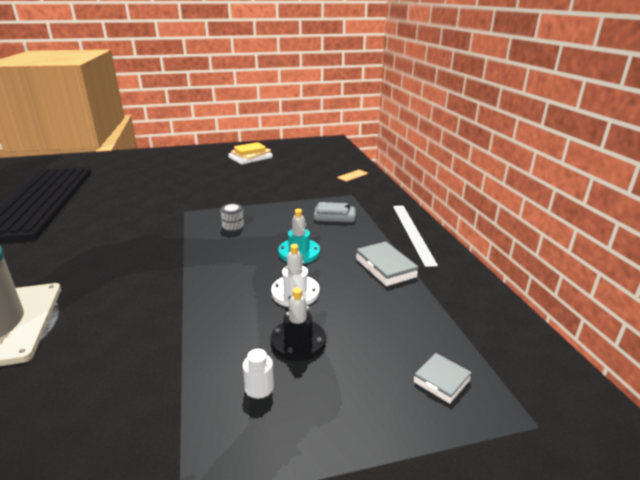

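The top view shows two candidates for the collar. The knurled dark one with a pale disc is at top (188,315) / side (232,217). The smooth pale one at top (435,322) is the blank. There are three fixtures: turquoise (268,258), aluminium (333,276) and black (396,288). The aluminium one is mine. I'll measure these and confirm with one enlarged crop.

```bash
cat > h.py <<'E'
from cell import *
import cv2,numpy as np
from scipy.spatial.transform import Rotation as R
def ray(n,u,v,z,c=None):
    c=c or calibration(n);K=c["camera_matrix"]
    d=np.linalg.solve(K,[u,v,1.])*[1,-1,-1]
    d=R.from_euler("xyz",c["attitude"]).apply(d);o=c["origin"]
    return o+d*(z-o[2])/d[2]
def proj(n,p,c=None):
    c=c or calibration(n);q=R.from_euler("xyz",c["attitude"]).inv().apply(np.array(p)-c["origin"])*[1,-1,-1]
    return (c["camera_matrix"]@q)[:2]/q[2]
E
python3 - <<'E'
from h import *
for l,n,u,v,z in [("collar","top",187,315,50),("collar","side",232,209,50),("foot","top",333,277,12),("plg","top",335,270,104),("plg","side",294.5,247,104),("foot","side",296,290,12),("blank","top",436,321,62),("turq","top",268,258,12),("black","top",396,289,12),("mouse","top",203,200,30)]:
    print(l,n,ray(n,u,v,z).round(1))
t=cv2.imread("pics/top0.png");s=cv2.imread("pics/side0.png")
f=lambda a,u,v,r=35:cv2.resize(a[v-r:v+r,u-r:u+r],(390,290) if 0 else (290,290),interpolation=cv2.INTER_CUBIC)
cv2.imwrite("pics/c1.png",np.vstack([np.hstack([f(t,188,315),f(t,333,276)]),np.hstack([f(s,232,217),f(s,296,275)])]))
E
```

```text
collar top [446.4 285.4  50. ]
collar side [448.7 274.8  50. ]
foot top [535.7 -22.   12. ]
plg top [538.2 -24.2 104. ]
plg side [538.1 -31.1 104. ]
foot side [538.8 -33.3  12. ]
blank top [ 439.9 -235.6   62. ]
turq top [576.1 121.6  12. ]
black top [ 511.1 -159.5   12. ]
mouse top [701.5 267.7  30. ]
```

View pics/c1.png

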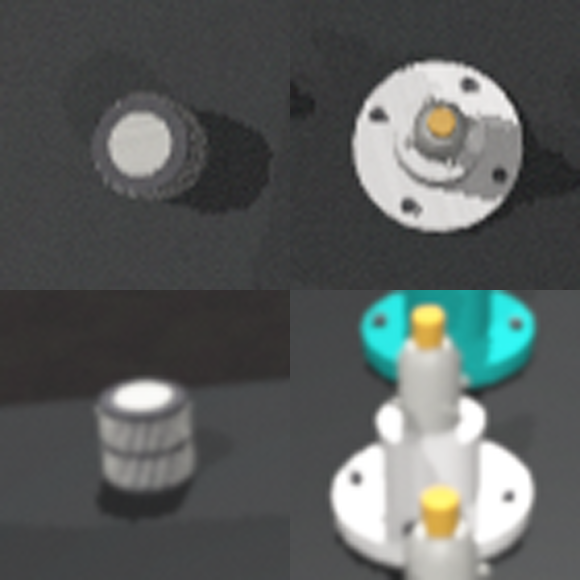

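The crops confirm both targets: the knurled collar with a pale disc at about (447,282), and the bare aluminium fixture at about (537,-27). I'm moving over the fixture first for a closer wrist look on the way.

>>> apply_moves --increments '[{"tx": 0.03,"ty": 0.04,"tz": 0.01,"rz": 1.4},{"tx": 0.055,"ty": 0.08,"tz": 0.02,"rz": 2.8},{"tx": 0.085,"ty": 0.12,"tz": 0.03,"rz": 4.2},{"tx": 0.115,"ty": 0.165,"tz": 0.04,"rz": 5.6},{"tx": 0.145,"ty": 0.21,"tz": 0.05,"rz": 7.0},{"tx": 0.17,"ty": 0.25,"tz": 0.06,"rz": 8.4},{"tx": 0.2,"ty": 0.29,"tz": 0.07,"rz": 9.8},{"tx": 0.23,"ty": 0.33,"tz": 0.08,"rz": 11.2},{"tx": 0.255,"ty": 0.37,"tz": 0.09,"rz": 12.6},{"tx": 0.28,"ty": 0.41,"tz": 0.09,"rz": 14.0},{"tx": 0.305,"ty": 0.45,"tz": 0.09,"rz": 15.4},{"tx": 0.33,"ty": 0.485,"tz": 0.09,"rz": 15.4}]'

```text
$.increments[0]: bad value
```

>>> apply_moves --increments '[{"tx": 0.03,"ty": 0.04},{"tx": 0.045,"ty": 0.085},{"tx": 0.045,"ty": 0.1},{"tx": 0.045,"ty": 0.1},{"tx": 0.045,"ty": 0.1}]'

```text
$.increments[0]: bad value
```

Run:
```python
from h import *
s=read_state();print(s["clock"],s["eef_pos"],s["tool_rot"],s["qpos"])
c=calibration("wrist");im=get_image("wrist");cv2.imwrite("pics/w1.png",im[:,:,::-1])
print(c,proj("wrist",[537,-27,104],c))
np.save("c1.npy",c,allow_pickle=True)
```

```text
0.1 [ 147.28902945 -632.456503    204.21064308] [-3.13988402e+00  2.87397895e-05  2.28729949e-01] [ 1.2762123   0.62920304  0.03847282  1.51827977 -0.02700346  0.9963374
 -0.02002925]
{'camera_matrix': array([[399.23371507,   0.        , 327.12422292],
       [  0.        , 399.23371507, 238.73281457],
       [  0.        ,   0.        ,   1.        ]]), 'origin': array([ 223.14870257, -614.49443712,  373.13090763]), 'attitude': array([-3.08918849e-01,  4.81163794e-04, -1.34151676e+00])} [-1296.56027019 -1383.68674159]
```

View pics/w1.png

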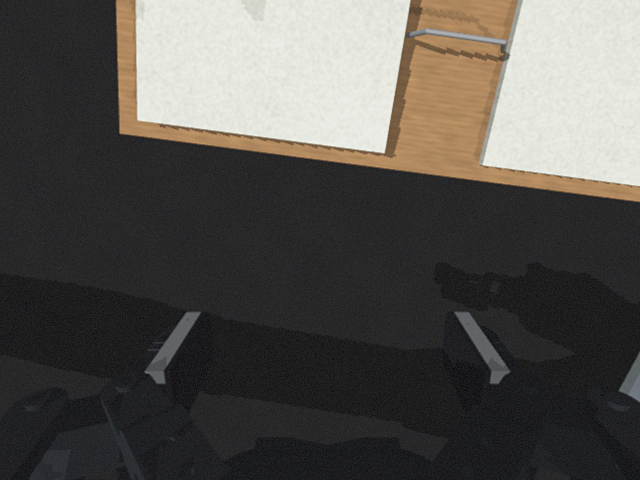

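Rows evidently need every key, so I'll give them in full.

>>> apply_moves --increments '[{"tx": 0.03,"ty": 0.04,"tz": 0.01,"rx": 0,"ry": 0,"rz": 1.4,"claw": 0.085},{"tx": 0.055,"ty": 0.08,"tz": 0.02,"rx": 0,"ry": 0,"rz": 2.8,"claw": 0.085},{"tx": 0.085,"ty": 0.12,"tz": 0.03,"rx": 0,"ry": 0,"rz": 4.2,"claw": 0.085},{"tx": 0.115,"ty": 0.16,"tz": 0.04,"rx": 0,"ry": 0,"rz": 5.6,"claw": 0.085},{"tx": 0.145,"ty": 0.2,"tz": 0.05,"rx": 0,"ry": 0,"rz": 7,"claw": 0.085},{"tx": 0.17,"ty": 0.24,"tz": 0.06,"rx": 0,"ry": 0,"rz": 8.4,"claw": 0.085},{"tx": 0.2,"ty": 0.28,"tz": 0.07,"rx": 0,"ry": 0,"rz": 9.8,"claw": 0.085},{"tx": 0.23,"ty": 0.32,"tz": 0.08,"rx": 0,"ry": 0,"rz": 11.2,"claw": 0.085},{"tx": 0.26,"ty": 0.36,"tz": 0.09,"rx": 0,"ry": 0,"rz": 12.6,"claw": 0.085},{"tx": 0.29,"ty": 0.4,"tz": 0.09,"rx": 0,"ry": 0,"rz": 14,"claw": 0.085},{"tx": 0.32,"ty": 0.44,"tz": 0.09,"rx": 0,"ry": 0,"rz": 15.4,"claw": 0.085},{"tx": 0.35,"ty": 0.48,"tz": 0.09,"rx": 0,"ry": 0,"rz": 15.4,"claw": 0.085}]'

```text
clock: 1.35
eef_pos: [495.8, -154.8, 295.1]
tool_rot: [3.141, 0.0, 1.575]
force: [0.8, -0.6, -0.6]
width: 85.3
```

>>> apply_moves --increments '[{"tx": 0.03,"ty": 0.03,"tz": 0,"rx": 0,"ry": 0,"rz": 0,"claw": 0.085},{"tx": 0.03,"ty": 0.03,"tz": 0,"rx": 0,"ry": 0,"rz": 0,"claw": 0.085},{"tx": 0.03,"ty": 0.03,"tz": 0,"rx": 0,"ry": 0,"rz": 0,"claw": 0.085}]'

```text
clock: 1.65
eef_pos: [525.0, -125.6, 294.5]
tool_rot: [-3.14, -0.0, 1.575]
force: [-0.0, -0.6, -0.1]
width: 85.0
```

Run:
```python
from h import *
s=read_state();print(s["clock"],s["eef_pos"],s["tool_rot"],s["qpos"],abs(s["qd"]).max())
c=calibration("wrist");im=get_image("wrist");cv2.imwrite("pics/w2.png",im[:,:,::-1])
print(c["origin"],c["attitude"],proj("wrist",[537,-27,104],c))
np.save("c2.npy",c,allow_pickle=True)
```

```text
1.65 [ 524.98086277 -125.55374621  294.50300503] [-3.14041310e+00 -1.26639781e-04  1.57501795e+00] [ 0.48180265  0.40151492 -0.43167104  1.69293669  0.18555588  1.08894422
 -0.00197679] 0.04027549955420806
[524.94623847 -47.25681785 463.46329608] [-0.30958397  0.0013878   0.0046861 ] [342.14269638  85.84600948]
```

View pics/w2.png

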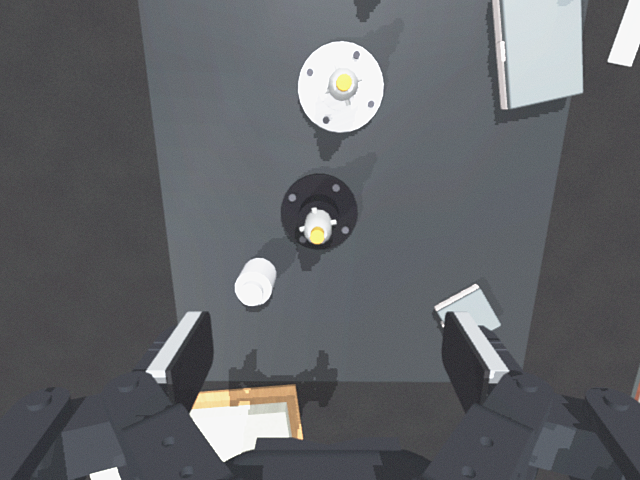

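The picture shows the aluminium fixture with its plunger at about (343,83), within 3 px of the prediction. The pins may be visible, so I'll crop the fixture to measure their angle.

Run:
```python
from h import *
c=np.load("c2.npy",allow_pickle=True).item()
im=cv2.imread("pics/w2.png")
hsv=cv2.cvtColor(im,cv2.COLOR_BGR2HSV)
roi=np.zeros(im.shape[:2],np.uint8);roi[35:140,290:395]=1
m=((hsv[...,1]>120)&(hsv[...,2]>120)&(roi>0)).astype(np.uint8)
v,u=np.nonzero(m);print("plg",u.mean(),v.mean(),ray("wrist",u.mean(),v.mean(),104,c))
m=((hsv[...,2]>150)&(roi>0)).astype(np.uint8)
k=max(cv2.findContours(m,cv2.RETR_EXTERNAL,cv2.CHAIN_APPROX_NONE)[0],key=cv2.contourArea)
e=cv2.fitEllipse(cv2.convexHull(k));print(e,ray("wrist",*e[0],12,c))
cv2.imwrite("pics/c2.png",cv2.resize(im[50:122,307:379],(580,580),interpolation=cv2.INTER_CUBIC))
```

```text
plg 341.9 88.35 [536.82716833 -28.97667001 104.        ]
((340.3589782714844, 86.33129119873047), (86.05940246582031, 91.602294921875), 3.2475264072418213) [538.20564876 -22.30443511  12.        ]
```

View pics/c2.png

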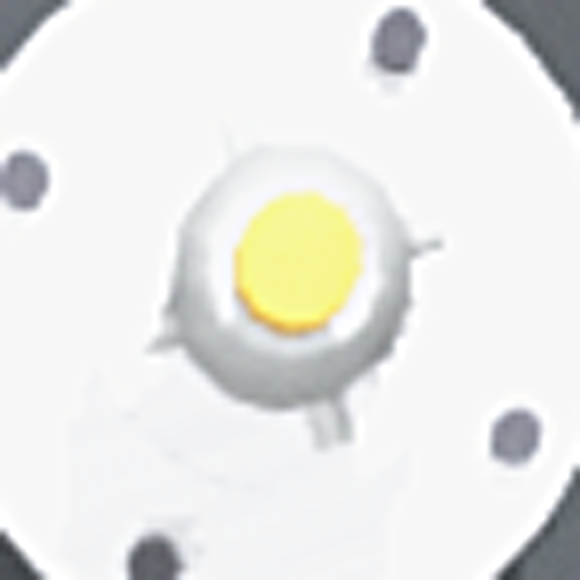

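Run:
```python
from h import *
c=np.load("c2.npy",allow_pickle=True).item()
print(ray("wrist",344.0,82.3,104,c))
```

```text
[538.51504531 -24.20696936 104.        ]
```

>>> apply_moves --increments '[{"tx": 0,"ty": 0.05,"tz": -0.01,"rx": 0,"ry": 0,"rz": 0,"claw": 0.085},{"tx": -0.01,"ty": 0.1,"tz": -0.02,"rx": 0,"ry": 0,"rz": 0,"claw": 0.085},{"tx": -0.02,"ty": 0.145,"tz": -0.03,"rx": 0,"ry": 0,"rz": 0,"claw": 0.085},{"tx": -0.035,"ty": 0.19,"tz": -0.04,"rx": 0,"ry": 0,"rz": 0,"claw": 0.085},{"tx": -0.05,"ty": 0.235,"tz": -0.05,"rx": 0,"ry": 0,"rz": 0,"claw": 0.085},{"tx": -0.065,"ty": 0.28,"tz": -0.06,"rx": 0,"ry": 0,"rz": 0,"claw": 0.085},{"tx": -0.078,"ty": 0.32,"tz": -0.07,"rx": 0,"ry": 0,"rz": 0,"claw": 0.085},{"tx": -0.078,"ty": 0.33,"tz": -0.08,"rx": 0,"ry": 0,"rz": 0,"claw": 0.085},{"tx": -0.078,"ty": 0.33,"tz": -0.08,"rx": 0,"ry": 0,"rz": 0,"claw": 0.085},{"tx": -0.078,"ty": 0.33,"tz": -0.08,"rx": 0,"ry": 0,"rz": 0,"claw": 0.085}]'

```text
clock: 2.7
eef_pos: [447.7, 201.0, 214.9]
tool_rot: [-3.141, 0.002, 1.569]
force: [-0.1, -1.1, -0.4]
width: 85.1
```

Run:
```python
from h import *
s=read_state();print(s["clock"],s["eef_pos"],s["tool_rot"],s["qpos"],abs(s["qd"]).max())
c=calibration("wrist");im=get_image("wrist");cv2.imwrite("pics/w3.png",im[:,:,::-1])
print(c["origin"],c["attitude"],proj("wrist",[447,281,50],c))
np.save("c3.npy",c,allow_pickle=True)
```

```text
2.7 [447.69353115 201.04988263 214.90625214] [-3.14133883e+00  1.89595541e-03  1.56946655e+00] [-0.1339125   0.42263881 -0.48309221  1.92806287  0.25778901  0.8524738
 -0.75350637] 0.018749577611900475
[447.9164528  279.698486   383.70042217] [-0.31163553  0.00045733 -0.00077688] [326.16165237 108.40703318]
```

View pics/w3.png

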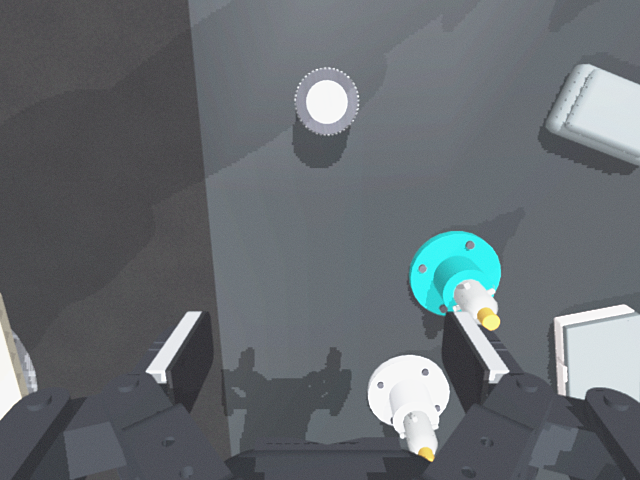

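The collar's disc is centred at about (326.5,102), roughly 6 px above the prediction. I'll compute the ray and also triangulate from this view. It also shows the plunger again at (426,455).

Run:
```python
from h import *
c=np.load("c3.npy",allow_pickle=True).item()
im=cv2.imread("pics/w3.png",0)[75:130,295:360]
m=(im>235).astype(np.uint8);M=cv2.moments(max(cv2.findContours(m,0,1)[0],key=cv2.contourArea))
u,v=295+M["m10"]/M["m00"],75+M["m01"]/M["m00"]
print(u,v,ray("wrist",u,v,50,c),"plg",ray("wrist",426,454,104,c))
```

```text
326.498476770754 101.44135567402894 [447.27422167 286.23483587  50.        ] plg [535.62462082 -11.88449602 104.        ]
```

>>> apply_moves --increments '[{"tx": 0,"ty": 0.045,"tz": -0.02,"rx": 0,"ry": 0,"rz": 0,"claw": 0.085},{"tx": 0,"ty": 0.085,"tz": -0.05,"rx": 0,"ry": 0,"rz": 0,"claw": 0.085},{"tx": 0,"ty": 0.085,"tz": -0.095,"rx": 0,"ry": 0,"rz": 0,"claw": 0.085},{"tx": 0,"ty": 0.085,"tz": -0.13,"rx": 0,"ry": 0,"rz": 0,"claw": 0.085},{"tx": 0,"ty": 0.085,"tz": -0.16,"rx": 0,"ry": 0,"rz": 0,"claw": 0.085},{"tx": 0,"ty": 0.085,"tz": -0.185,"rx": 0,"ry": 0,"rz": 0,"claw": 0.085},{"tx": 0,"ty": 0.085,"tz": -0.203,"rx": 0,"ry": 0,"rz": 0,"claw": 0.085},{"tx": 0,"ty": 0.085,"tz": -0.203,"rx": 0,"ry": 0,"rz": 0,"claw": 0.085},{"tx": 0,"ty": 0.085,"tz": -0.203,"rx": 0,"ry": 0,"rz": 0,"claw": 0.085}]'

```text
clock: 3.65
eef_pos: [448.3, 287.4, 12.5]
tool_rot: [3.141, 0.0, 1.57]
force: [-0.1, 1.4, 0.9]
width: 85.0
```

>>> apply_moves --increments '[{"tx": 0,"ty": 0,"tz": 0,"rx": 0,"ry": 0,"rz": 0,"claw": 0.04},{"tx": 0,"ty": 0,"tz": 0,"rx": 0,"ry": 0,"rz": 0,"claw": 0.04},{"tx": 0,"ty": 0,"tz": 0,"rx": 0,"ry": 0,"rz": 0,"claw": 0.04},{"tx": 0,"ty": 0,"tz": 0,"rx": 0,"ry": 0,"rz": 0,"claw": 0.04},{"tx": 0,"ty": 0,"tz": 0,"rx": 0,"ry": 0,"rz": 0,"claw": 0.04},{"tx": 0,"ty": 0,"tz": 0,"rx": 0,"ry": 0,"rz": 0,"claw": 0.04},{"tx": 0,"ty": 0,"tz": 0,"rx": 0,"ry": 0,"rz": 0,"claw": 0.04},{"tx": 0,"ty": 0,"tz": 0,"rx": 0,"ry": 0,"rz": 0,"claw": 0.04}]'

```text
clock: 4.45
eef_pos: [447.8, 288.8, 13.7]
tool_rot: [3.14, -0.0, 1.572]
force: [-1.6, -1.7, 8.9]
width: 47.3
```

>>> apply_moves --increments '[{"tx": 0,"ty": 0,"tz": 0.005,"rx": 0,"ry": 0,"rz": 0,"claw": 0.04},{"tx": 0,"ty": 0,"tz": 0.03,"rx": 0,"ry": 0,"rz": 0,"claw": 0.04},{"tx": 0,"ty": 0,"tz": 0.08,"rx": 0,"ry": 0,"rz": 0,"claw": 0.04},{"tx": 0,"ty": 0,"tz": 0.12,"rx": 0,"ry": 0,"rz": 0,"claw": 0.04},{"tx": 0,"ty": 0,"tz": 0.16,"rx": 0,"ry": 0,"rz": 0,"claw": 0.04},{"tx": 0,"ty": 0,"tz": 0.16,"rx": 0,"ry": 0,"rz": 0,"claw": 0.04},{"tx": 0,"ty": 0,"tz": 0.16,"rx": 0,"ry": 0,"rz": 0,"claw": 0.04}]'

```text
clock: 5.15
eef_pos: [447.3, 288.5, 172.8]
tool_rot: [3.14, -0.001, 1.572]
force: [-0.4, -0.3, -2.4]
width: 46.8
```

Run:
```python
from h import *
s=read_state();print(s["eef_pos"],s["tool_rot"],s["force"],s["torque"],s["width"])
c=calibration("wrist");cs=calibration("side")
w=get_image("wrist");a=get_image("side")
p=s["eef_pos"];q=proj("side",p+[0,0,19],cs).astype(int);print(q,proj("wrist",p,c))
np.save("c4.npy",c,allow_pickle=True)
t=a[q[1]-50:q[1]+50,q[0]-50:q[0]+50]
cv2.imwrite("pics/w4.png",np.hstack([cv2.resize(w,(400,300))[:,:,::-1][:,:],cv2.resize(t,(300,300),interpolation=2)[:,:,::-1]]))
```

```text
[447.27000254 288.49711549 172.78662589] [ 3.13999082e+00 -5.18827712e-04  1.57237483e+00] [-0.41514136 -0.25623518 -2.39945767] [0.00154062 0.0172554  0.04290112] 46.7727503705853
[225 149] [326.92963586 288.6052149 ]
```

View pics/w4.png

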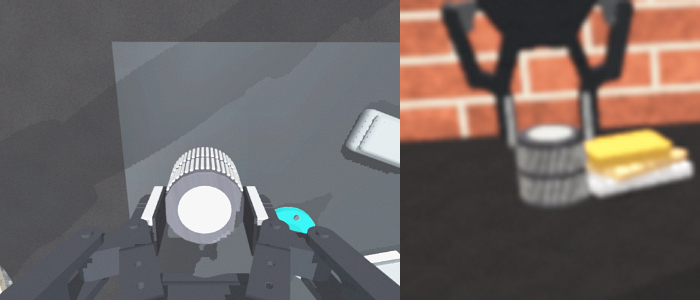

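The collar is held upright between the fingers, with its disc at about (327,336) in full-size pixels. I'll check its offset in the grip.

Run:
```python
from h import *
c=np.load("c4.npy",allow_pickle=True).item()
im=cv2.cvtColor(get_image("wrist"),cv2.COLOR_RGB2GRAY)[280:400,260:400]
m=(im>238).astype(np.uint8);k=max(cv2.findContours(m,0,2)[0],key=cv2.contourArea)
e=cv2.fitEllipse(k);u,v=e[0][0]+260,e[0][1]+280
print(e,u,v,ray("wrist",u,v,172.8-13.7+50,c))
```

```text
((67.07846069335938, 55.06263732910156), (74.4375991821289, 84.20339965820312), 89.5450210571289) 327.0784606933594 335.06263732910156 [447.29661524 286.10395121 209.1       ]
```

>>> apply_moves --increments '[{"tx": 0.01,"ty": -0.03,"tz": 0,"rx": 0,"ry": 0,"rz": 0,"claw": 0.04},{"tx": 0.02,"ty": -0.07,"tz": 0,"rx": 0,"ry": 0,"rz": 0,"claw": 0.04},{"tx": 0.032,"ty": -0.11,"tz": 0,"rx": 0,"ry": 0,"rz": 0,"claw": 0.04},{"tx": 0.044,"ty": -0.15,"tz": 0,"rx": 0,"ry": 0,"rz": 0,"claw": 0.04},{"tx": 0.056,"ty": -0.19,"tz": 0,"rx": 0,"ry": 0,"rz": 0,"claw": 0.04},{"tx": 0.068,"ty": -0.23,"tz": 0,"rx": 0,"ry": 0,"rz": 0,"claw": 0.04},{"tx": 0.08,"ty": -0.27,"tz": 0,"rx": 0,"ry": 0,"rz": 0,"claw": 0.04},{"tx": 0.088,"ty": -0.3,"tz": 0,"rx": 0,"ry": 0,"rz": 0,"claw": 0.04},{"tx": 0.091,"ty": -0.31,"tz": 0,"rx": 0,"ry": 0,"rz": 0,"claw": 0.04},{"tx": 0.091,"ty": -0.31,"tz": 0,"rx": 0,"ry": 0,"rz": 0,"claw": 0.04},{"tx": 0.091,"ty": -0.31,"tz": 0,"rx": 0,"ry": 0,"rz": 0,"claw": 0.04},{"tx": 0.091,"ty": -0.31,"tz": 0,"rx": 0,"ry": 0,"rz": 0,"claw": 0.04}]'

```text
clock: 6.5
eef_pos: [537.4, -18.9, 171.7]
tool_rot: [-3.141, -0.001, 1.576]
force: [-0.3, -0.0, -1.7]
width: 47.0
```

Run:
```python
from h import *
s=read_state();print(s["clock"],s["eef_pos"],s["tool_rot"],s["force"],s["qpos"])
a=get_image("side");cs=calibration("side")
p=s["eef_pos"]
# expected pixel: collar rim centre and plunger
print(proj("side",[538.3,-24.2,104]),proj("side",p+[0,-2.4,-13.7]),proj("side",p+[0,-2.4,36.3]))
cv2.imwrite("pics/s5.png",cv2.resize(a[150:310,210:390],(720,640)[:2] if 0 else (675,600),interpolation=2)[:,:,::-1])
```

```text
6.5 [537.42204291 -18.88630223 171.74857612] [-3.14072622e+00 -1.27104195e-03  1.57606188e+00] [-0.2721151  -0.02499166 -1.74768017] [ 0.30104597  0.54645041 -0.47369674  1.85852124  0.32976605  0.81538788
 -0.33715409]
[293.80583179 245.13157214] [292.36123429 217.47837857] [291.72692179 190.93642807]
```

View pics/s5.png

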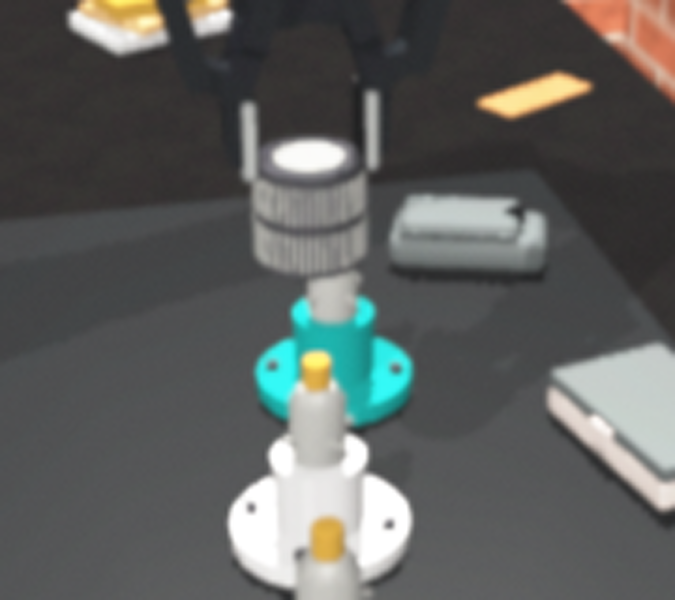

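The side view agrees with the model: plunger top at (294,245), predicted (294,245), and collar disc at (293,191), predicted (292,191). I'm correcting by about 1 and −3 mm and descending in stages.

>>> apply_moves --increments '[{"tx": 0.001,"ty": -0.003,"tz": -0.02,"rx": 0,"ry": 0,"rz": 0,"claw": 0.04},{"tx": 0.001,"ty": -0.003,"tz": -0.04,"rx": 0,"ry": 0,"rz": 0,"claw": 0.04},{"tx": 0.001,"ty": -0.003,"tz": -0.045,"rx": 0,"ry": 0,"rz": 0,"claw": 0.04},{"tx": 0.001,"ty": -0.003,"tz": -0.052,"rx": 0,"ry": 0,"rz": 0,"claw": 0.04},{"tx": 0.001,"ty": -0.003,"tz": -0.058,"rx": 0,"ry": 0,"rz": 0,"claw": 0.04},{"tx": 0.001,"ty": -0.003,"tz": -0.064,"rx": 0,"ry": 0,"rz": 0,"claw": 0.04},{"tx": 0.001,"ty": -0.003,"tz": -0.064,"rx": 0,"ry": 0,"rz": 0,"claw": 0.04}]'

```text
clock: 7.25
eef_pos: [538.7, -24.3, 107.6]
tool_rot: [-3.141, 0.0, 1.573]
force: [0.2, -0.4, -1.7]
width: 46.9
```

>>> apply_moves --increments '[{"tx": 0,"ty": 0,"tz": -0.003,"rx": 0,"ry": 0,"rz": 0,"claw": 0.04},{"tx": 0,"ty": 0,"tz": -0.006,"rx": 0,"ry": 0,"rz": 0,"claw": 0.04},{"tx": 0,"ty": 0,"tz": -0.009,"rx": 0,"ry": 0,"rz": 0,"claw": 0.04},{"tx": 0,"ty": 0,"tz": -0.009,"rx": 0,"ry": 0,"rz": 0,"claw": 0.04}]'

```text
clock: 7.65
eef_pos: [538.8, -24.3, 98.7]
tool_rot: [-3.141, -0.0, 1.573]
force: [0.2, -1.6, -2.0]
width: 47.1
```

>>> apply_moves --increments '[{"tx": 0,"ty": 0,"tz": -0.003,"rx": 0,"ry": 0,"rz": 0,"claw": 0.04},{"tx": 0,"ty": 0,"tz": -0.006,"rx": 0,"ry": 0,"rz": 0,"claw": 0.04},{"tx": 0,"ty": 0,"tz": -0.006,"rx": 0,"ry": 0,"rz": 0,"claw": 0.04}]'

```text
clock: 7.95
eef_pos: [539.1, -23.6, 92.7]
tool_rot: [3.141, -0.001, 1.573]
force: [0.3, 2.4, -2.1]
width: 46.7
```

>>> apply_moves --increments '[{"tx": 0,"ty": 0.001,"tz": -0.003,"rx": 0,"ry": 0,"rz": 0,"claw": 0.04},{"tx": 0,"ty": 0.0015,"tz": -0.006,"rx": 0,"ry": 0,"rz": 0,"claw": 0.04},{"tx": 0,"ty": 0.0015,"tz": -0.009,"rx": 0,"ry": 0,"rz": 0,"claw": 0.04},{"tx": 0,"ty": 0.0015,"tz": -0.009,"rx": 0,"ry": 0,"rz": 0,"claw": 0.04}]'

```text
clock: 8.35
eef_pos: [538.7, -22.8, 83.5]
tool_rot: [-3.141, -0.0, 1.573]
force: [-0.3, 2.1, -2.4]
width: 47.0
```

>>> apply_moves --increments '[{"tx": 0,"ty": 0,"tz": -0.003,"rx": 0,"ry": 0,"rz": 0,"claw": 0.04},{"tx": 0,"ty": 0,"tz": -0.006,"rx": 0,"ry": 0,"rz": 0,"claw": 0.04},{"tx": 0,"ty": 0,"tz": -0.006,"rx": 0,"ry": 0,"rz": 0,"claw": 0.04}]'

```text
clock: 8.65
eef_pos: [539.3, -22.5, 78.8]
tool_rot: [3.141, 0.0, 1.573]
force: [-2.1, 0.9, 8.9]
width: 47.1
```

It's resting on the pins: TCP 78.8 against 79.7 expected, with +9 N. Now I'll turn it in +yaw under a light push, moving the TCP to allow for the 2.4 mm grip offset.

>>> apply_moves --increments '[{"tx": 0,"ty": 0,"tz": -0.001,"rx": 0,"ry": 0,"rz": 0.5,"claw": 0.04},{"tx": -0.0002,"ty": 0,"tz": -0.0015,"rx": 0,"ry": 0,"rz": 1.0,"claw": 0.04},{"tx": -0.0003,"ty": 0,"tz": -0.0015,"rx": 0,"ry": 0,"rz": 1.5,"claw": 0.04},{"tx": -0.0004,"ty": 0,"tz": -0.0015,"rx": 0,"ry": 0,"rz": 2.0,"claw": 0.04},{"tx": -0.0005,"ty": -0.0001,"tz": -0.0015,"rx": 0,"ry": 0,"rz": 2.5,"claw": 0.04},{"tx": -0.0006,"ty": -0.0001,"tz": -0.0015,"rx": 0,"ry": 0,"rz": 3.0,"claw": 0.04},{"tx": -0.0007,"ty": -0.0001,"tz": -0.0015,"rx": 0,"ry": 0,"rz": 3.5,"claw": 0.04},{"tx": -0.0008,"ty": -0.0002,"tz": -0.0015,"rx": 0,"ry": 0,"rz": 4.0,"claw": 0.04}]'

```text
clock: 9.45
eef_pos: [538.8, -22.5, 78.9]
tool_rot: [3.14, 0.001, 1.922]
force: [-4.8, 2.0, 20.5]
width: 46.7
```

```bash
python3 -c "
from h import *
s=read_state();print(s['eef_pos'],s['tool_rot'],s['force'],s['torque'],s['width'])"
```

```text
[538.8488594  -22.5334962   78.89782867] [3.13989762e+00 1.20500867e-03 1.92244433e+00] [-4.83593864  2.03904772 20.46571999] [ 0.30676489  1.37690063 -0.3393701 ] 46.721664256793716
```

>>> apply_moves --increments '[{"tx": -0.0003,"ty": 0,"tz": 0,"rx": 0,"ry": 0,"rz": 0.5,"claw": 0.04},{"tx": -0.0006,"ty": -0.0001,"tz": 0,"rx": 0,"ry": 0,"rz": 1.0,"claw": 0.04},{"tx": -0.0008,"ty": -0.0001,"tz": 0,"rx": 0,"ry": 0,"rz": 1.5,"claw": 0.04},{"tx": -0.0009,"ty": -0.0002,"tz": 0,"rx": 0,"ry": 0,"rz": 2.0,"claw": 0.04},{"tx": -0.001,"ty": -0.0002,"tz": 0,"rx": 0,"ry": 0,"rz": 2.5,"claw": 0.04},{"tx": -0.0011,"ty": -0.0003,"tz": 0,"rx": 0,"ry": 0,"rz": 3.0,"claw": 0.04},{"tx": -0.0012,"ty": -0.0003,"tz": 0,"rx": 0,"ry": 0,"rz": 3.5,"claw": 0.04},{"tx": -0.0013,"ty": -0.0004,"tz": 0,"rx": 0,"ry": 0,"rz": 4.0,"claw": 0.04}]'

```text
clock: 10.25
eef_pos: [538.5, -22.8, 79.0]
tool_rot: [3.139, 0.003, 2.272]
force: [-2.6, 0.8, 18.5]
width: 47.1
```

```bash
python3 -c "
from h import *
s=read_state();print(s['eef_pos'],s['tool_rot'],s['force'],s['torque'],s['width'])"
```

```text
[538.48350062 -22.83694387  79.04692892] [3.13885029e+00 2.73472776e-03 2.27171897e+00] [-2.5780028   0.82951818 18.45655146] [ 0.25045812  0.74648503 -0.31772255] 47.063197471682365
```

>>> apply_moves --increments '[{"tx": -0.0002,"ty": 0,"tz": 0,"rx": 0,"ry": 0,"rz": 0.5,"claw": 0.04},{"tx": -0.0004,"ty": -0.0002,"tz": 0,"rx": 0,"ry": 0,"rz": 1.0,"claw": 0.04},{"tx": -0.0005,"ty": -0.0003,"tz": 0,"rx": 0,"ry": 0,"rz": 1.5,"claw": 0.04},{"tx": -0.0006,"ty": -0.0004,"tz": 0,"rx": 0,"ry": 0,"rz": 2.0,"claw": 0.04},{"tx": -0.0006,"ty": -0.0005,"tz": 0,"rx": 0,"ry": 0,"rz": 2.5,"claw": 0.04},{"tx": -0.0007,"ty": -0.0006,"tz": 0,"rx": 0,"ry": 0,"rz": 3.0,"claw": 0.04},{"tx": -0.0007,"ty": -0.0007,"tz": 0,"rx": 0,"ry": 0,"rz": 3.5,"claw": 0.04},{"tx": -0.0008,"ty": -0.0008,"tz": 0,"rx": 0,"ry": 0,"rz": 4.0,"claw": 0.04}]'

```text
clock: 11.05
eef_pos: [538.1, -23.1, 79.0]
tool_rot: [3.139, 0.004, 2.621]
force: [-2.6, 1.6, 15.8]
width: 46.8
```

```bash
python3 -c "
from h import *
s=read_state();print(s['eef_pos'],s['tool_rot'],s['force'],s['torque'],s['width'],s['qpos'])"
```

```text
[538.13088367 -23.14483827  78.96437219] [3.13873579 0.00377339 2.62098223] [-2.59739083  1.62486538 15.81144509] [ 0.58456663  0.51830519 -0.22952139] 46.80722234308784 [ 0.42333362  0.737542   -0.67557775  1.93456303  0.69814868  0.71299547
  0.37481644]
```

>>> apply_moves --increments '[{"tx": -0.0001,"ty": -0.0001,"tz": -0.0005,"rx": 0,"ry": 0,"rz": 0.5,"claw": 0.04},{"tx": -0.0002,"ty": -0.0002,"tz": -0.0005,"rx": 0,"ry": 0,"rz": 1.0,"claw": 0.04},{"tx": -0.0003,"ty": -0.0003,"tz": -0.0005,"rx": 0,"ry": 0,"rz": 1.5,"claw": 0.04},{"tx": -0.0003,"ty": -0.0004,"tz": -0.0005,"rx": 0,"ry": 0,"rz": 2.0,"claw": 0.04},{"tx": -0.0003,"ty": -0.0005,"tz": -0.0005,"rx": 0,"ry": 0,"rz": 2.5,"claw": 0.04},{"tx": -0.0003,"ty": -0.0006,"tz": -0.0005,"rx": 0,"ry": 0,"rz": 3.0,"claw": 0.04},{"tx": -0.0003,"ty": -0.0007,"tz": -0.0005,"rx": 0,"ry": 0,"rz": 3.5,"claw": 0.04},{"tx": -0.0003,"ty": -0.0008,"tz": -0.0005,"rx": 0,"ry": 0,"rz": 4.0,"claw": 0.04}]'

```text
clock: 11.85
eef_pos: [536.1, -24.7, 75.9]
tool_rot: [3.141, 0.0, 2.971]
force: [-0.2, 2.6, -2.2]
width: 46.8
```

```bash
python3 -c "
from h import *
s=read_state();print(s['eef_pos'],s['tool_rot'],s['force'],s['torque'],s['width'],s['qpos'])"
```

```text
[536.0591517  -24.69055899  75.91626081] [3.14076697e+00 3.94275986e-04 2.97063139e+00] [-0.24240809  2.56786934 -2.20992239] [ 0.50904853 -0.01522353  0.03819874] 46.81801089338021 [ 0.47591595  0.7701394  -0.76291583  1.93616742  0.77534511  0.7566746
  0.65549323]
```

It has dropped: z fell to 75.9 and the load went to zero, so the collar is keyed. Next I push it down.

>>> apply_moves --increments '[{"tx": 0,"ty": 0,"tz": -0.002,"rx": 0,"ry": 0,"rz": 0,"claw": 0.04},{"tx": 0,"ty": 0,"tz": -0.004,"rx": 0,"ry": 0,"rz": 0,"claw": 0.04},{"tx": 0,"ty": 0,"tz": -0.006,"rx": 0,"ry": 0,"rz": 0,"claw": 0.04},{"tx": 0,"ty": 0,"tz": -0.008,"rx": 0,"ry": 0,"rz": 0,"claw": 0.04},{"tx": 0,"ty": 0,"tz": -0.01,"rx": 0,"ry": 0,"rz": 0,"claw": 0.04},{"tx": 0,"ty": 0,"tz": -0.01,"rx": 0,"ry": 0,"rz": 0,"claw": 0.04}]'

```text
clock: 12.45
eef_pos: [536.1, -24.7, 66.1]
tool_rot: [3.141, 0.001, 2.969]
force: [-1.0, 2.0, 3.6]
width: 47.2
```

```bash
python3 -c "
from h import *
s=read_state();print(s['eef_pos'],s['tool_rot'],s['force'],s['torque'],s['width'])"
```

```text
[536.0850847  -24.73649062  66.09172516] [3.14134718e+00 5.28163937e-04 2.96885830e+00] [-1.04957417  2.00576628  3.59463103] [0.46026788 0.1005782  0.01587152] 47.21816913885429
```

>>> apply_moves --increments '[{"tx": 0,"ty": 0,"tz": -0.001,"rx": 0,"ry": 0,"rz": 0,"claw": 0.04},{"tx": 0,"ty": 0,"tz": -0.002,"rx": 0,"ry": 0,"rz": 0,"claw": 0.04},{"tx": 0,"ty": 0,"tz": -0.003,"rx": 0,"ry": 0,"rz": 0,"claw": 0.04},{"tx": 0,"ty": 0,"tz": -0.004,"rx": 0,"ry": 0,"rz": 0,"claw": 0.04},{"tx": 0,"ty": 0,"tz": -0.005,"rx": 0,"ry": 0,"rz": 0,"claw": 0.04},{"tx": 0,"ty": 0,"tz": -0.005,"rx": 0,"ry": 0,"rz": 0,"claw": 0.04},{"tx": 0,"ty": 0,"tz": -0.005,"rx": 0,"ry": 0,"rz": 0,"claw": 0.04}]'

```text
clock: 13.15
eef_pos: [536.2, -24.7, 63.6]
tool_rot: [-3.14, 0.002, 2.969]
force: [-6.7, 0.6, 28.2]
width: 47.1
```

Run:
```python
from h import *
s=read_state();print(s['clock'],s['eef_pos'],s['tool_rot'],s['force'],s['torque'],s['width'])
a=get_image("side")
cv2.imwrite("pics/s6.png",cv2.resize(a[200:320,230:365],(675,600),interpolation=2)[:,:,::-1])
```

```text
13.15 [536.1891779  -24.74265953  63.62650459] [-3.14008801e+00  2.11933148e-03  2.96895949e+00] [-6.6702879   0.63051652 28.22994721] [0.17808455 1.48992027 0.03438367] 47.109649279421
```

View pics/s6.png

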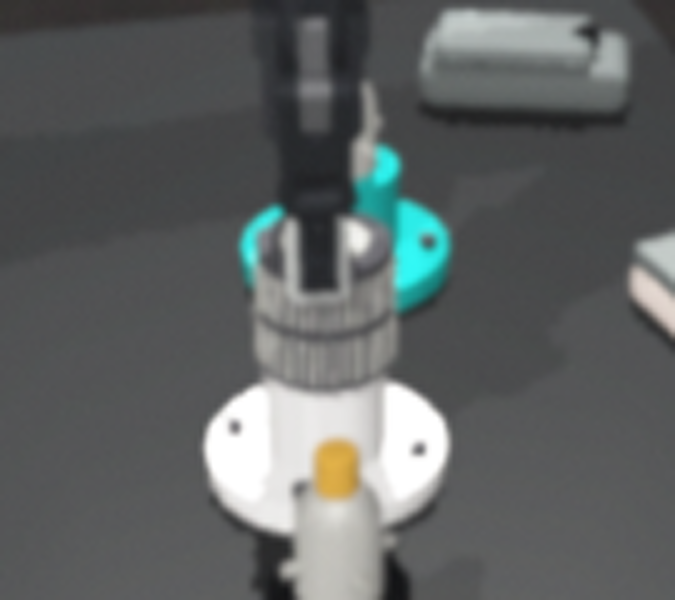

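The side picture shows the collar down on the pedestal, with its lower rim at crop row ~385, no spigot or pins showing, and fingers on it. The force jumped from spring level to 28 N at TCP 63.6, which is 15.3 mm below the pins against 16 expected. I'll ease the sideways load, hold, and check that it's at rest.

>>> apply_moves --increments '[{"tx": -0.0004,"ty": 0,"tz": -0.0005,"rx": 0,"ry": 0,"rz": 0,"claw": 0.04},{"tx": -0.0006,"ty": 0,"tz": -0.0005,"rx": 0,"ry": 0,"rz": 0,"claw": 0.04},{"tx": -0.0006,"ty": 0,"tz": -0.0005,"rx": 0,"ry": 0,"rz": 0,"claw": 0.04},{"tx": -0.0006,"ty": 0,"tz": -0.0005,"rx": 0,"ry": 0,"rz": 0,"claw": 0.04},{"tx": -0.0006,"ty": 0,"tz": -0.0005,"rx": 0,"ry": 0,"rz": 0,"claw": 0.04}]'

```text
clock: 13.7
eef_pos: [536.2, -24.7, 63.6]
tool_rot: [-3.14, 0.003, 2.969]
force: [-6.9, -0.6, 30.3]
width: 46.7
```

Run:
```python
from h import *
s=read_state();print(s['clock'],s['eef_pos'],s['tool_rot'],s['force'],s['torque'],s['width'],abs(s['qd']).max())
# rim height on the picture: bottom front edge of collar vs model, if home and if 3/12 mm up
for r in (50,53,62): print(r,proj("side",[538.5,-25-25.5,r]),proj("side",[538.5,-25-25.5,r+50]))
```

```text
13.7 [536.17063873 -24.73871444  63.55548484] [-3.14018712  0.00329605  2.96894205] [-6.91678779 -0.58288572 30.29868667] [ 0.14729474  1.44811243 -0.0029474 ] 46.717998773765295 0.0012497127295174261
50 [297.42800535 278.07944052] [296.96866867 254.28228104]
53 [297.40120661 276.69106065] [296.94022379 252.80861848]
62 [297.32024025 272.49638284] [296.85426556 248.35532354]
```

The rim edge shows at row ~277.5, against 278.1 modelled if home and 276.7 if 3 mm high. It's at rest and bearing with 30 N, so I'm handing in.

```bash
python3 -c "
from cell import *
print(finish_job());s=read_state();print(s['clock'],s['eef_pos'],s['force'],s['width'])"
```

```text
the job is handed in; nothing more can be done
None
the job is handed in; nothing more can be done
```

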